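Depth-rod reading of a compacted specimen in its mould

ROBOT

A 7-joint arm with a two-finger parallel gripper is mounted at the origin on a cart in front of the work surface, level with it; the furniture and walls round the work are solid. World frame = base frame: x ahead of the robot, y to its left, z up, the work surface at z = 0. Lengths are in m, angles in degrees, forces in N, time in s.
With the tool pointing down it reaches from about 0.4 to 0.925 m from the base axis. Payload 5.6 kg.
Tool frame: the origin (TCP) lies between the finger pads; the fingertips stand ctrl.tcp_to_tips ahead of it and the grasp point (between the pads) lies 8 mm behind it (ctrl.tcp_to_tips is the distance from the TCP to the fingertips, in m); z points along the fingers, y is the line along which they close (so a half turn about z gives the same grasp; the last joint's range is limited). The gripper opens to 85 mm and grips with 20 to 120 N. Pads are 22 mm wide; open, the fingers measure 114 mm over their backs; the gripper's body (76 mm by 85 mm) begins 54 mm behind the grasp point. The pads swing forward as they close: fully open they stand 13 mm farther back than shut.
Start: joints at [66.692, 26.786, -0.665, 91.828, 0.344, 61.387, -3.226], TCP at [0.231, -0.607, 0.242] pointing down, gripper open.
Joint ranges: [-144.91, 144.91], [-17.63, 115.5], [-89.93, 88.59], [15.96, 139.68], [-74.01, 254.01], [8.47, 105.57], [-167.45, 167.45]. Speed limits (degrees/s): [147.25, 147.25, 180, 180, 180, 180, 180].

INTERFACE

Orientations are given as [roll, pitch, yaw] about the fixed x, y, z axes, in that order (R = Rz(yaw) Ry(pitch) Rx(roll)).
In Python, from plant import ctrl, viewer gives the robot as it stands.
- The arm moves only by the tool arm_command, never from a script. Its argument "deltas" is one flat list of numbers, 7 for each row, row after row: the shift along the world's x, y, z in mm, then the turn, a rotation vector about the world's x, y, z in rad, then the opening in per cent of the stroke, from 0 (shut) to 100 (fully open). A call has 1 to 10 rows; each row is the pose to reach, as a shift and turn from the pose commanded when the call began; what a row does not reach only later rows make up. A row lasts 1/10 s, in which the tool goes at most 50 mm and 8.59 degrees, less where a joint would pass 70% of its speed; a pose out of reach is approached as far as the arm can. A call with a gripper value outside its range is refused whole. The fingers move at their own pace and stop on an object; the grip force is fixed at half the most. Time passes only in rows, so rows that repeat a pose let the fingers close. It gives the time, the measured TCP pose, the force, the opening and the grip force at its end, in the units of the state.
- ctrl.get_obs(): the state, without advancing time (a new reading comes with each control period).
- viewer.capture(name): name is "side" or "top" or "wrist"; returns (picture, depth): 480x640x3 uint8, red, green, blue; 480x640 float32, m along the optical axis (not along the pixel's ray), 0 where there is no reading.
- viewer.camera_params(name): a dict with "K" (3x3 intrinsics, pixels), "k1" (the pictures are not rectified: a ray, as slopes to the right and down, at radius r is drawn at 1 + k1 r^2 times it, then the intrinsics apply), "R" (3x3) and "t" (3): a world point X has camera coordinates R X + t. Camera axes: x right, y down, z forward; pixel columns grow to the right and rows downward; lengths in m; the calibration is good to about 2 mm. A picture is of the moment at which its call begins: read the wrist's pose just before it. camera_params takes no time and is no camera call; for the wrist camera it gives the pose at the moment of the call.
- ctrl.close_job(): hands the job in; it is judged then, once.
The state is a dict: "time": time; "qpos": joint angles; "joint_velocities": joint speeds; "tau": joint torques, N m; "position": TCP position; "ee_rot": TCP orientation; "force": force on the tool from outside, world axes, zero at the start; "torque": the same for the moment, N m; "gripper_width": finger opening in m; "finger_force": force on a finger pad.
Only numpy, scipy, OpenCV 4.12 (cv2) and the standard library are available. Lean on these libraries where they do the work, as an engineer would, in place of code of your own. Each camera call takes 0.05 s, during which the arm holds its last target. There are 200 camera calls.

TASK

Measure how deep the compacted soil specimen lies in its mould: take the depth rod from the white rack and push it down through the mould's brass guide bush until its foot bottoms on the hidden specimen, pressing just firmly enough to be sure, never hard enough to crush it. Then slide the rod's cross bar down until it sits flush on the bush, and leave the rod standing there, foot on the specimen, so that its length above the bar can be read. Leave the other things on the bench where they are.

Things in the scene. Friction and masses are not known exactly. Their poses are not given: they have to be found in the camera images.
- mould: specimen mould fixed to the worktop, upright: dark round base 104 mm across, steel tube 64 mm across, aluminium cap 86 mm across from 72 to 84 mm above the worktop, two tie-rod nuts on it (37.5 mm out, along its +-x, tops at 93 mm), and mid-cap a brass guide bush 40 mm across whose flat top face is 100 mm above the worktop. Origin: centre of the underside, z up
- bore_mouth (a point): centre of the brass bush's flat top face, on the axis of its vertical bore, 100 mm above the worktop. Bore 13.8 mm across; conical lead-in 22.4 mm across at the face, 4.5 mm deep. The flat compacted soil specimen stands inside, out of sight: its top is 62 to 76 mm below this face (unknown). It is hard; more than 25 N crushes it
- wiper (a point): centre of the sprung black rubber wiper in the bore, 12.5 mm below the bush's top face (it grips the rod from about 10 mm below the face on). Sliding the rod through it takes some 3 to 9 N; it then holds the rod where it is left
- rack: white plastic block 52 x 96 x 45 mm fixed to the worktop, three upright holes in a row along its y axis: the depth rod stands in the middle one (14 mm across, floor 5 mm above the worktop), two capped soil vials reaching 71 mm above the worktop in the outer ones, 32 mm to either side. Origin: centre of the underside
- depth_rod: depth rod, loose, about 0.2 kg with its bar: steel rod 12 mm across with black scale rings and a chamfered flat foot, 130 mm long in all, its top 24 mm being a black knurled head 22 mm across to grip. Origin: centre of the foot's end face; z runs up the rod to the head; the cross bar's wings lie along its x axis
- rod_tip (a point): centre of the rod's foot end face (the rod's lower end)
- rod_top (a point): centre of the top of the rod's black head, 130 mm above the foot
- cross_bar (a joint): how far the aluminium cross bar is slid down the rod from its highest place, m (0 to 0.060). Round middle 32 mm across, 12 mm high, rod through it; two wings along the rod's x, 16 mm wide, 8 mm high, reaching 35 mm either side. Underside 90 mm above the foot at 0, nearer the foot as the value grows. It stays where put; sliding takes about 2.5 N
- bar_under (a point): centre of the cross bar's underside, on the rod's axis
- sample_tin: bystander: closed aluminium tin, 63 mm across, 36 mm high, loose; origin centre of underside
- beaker: bystander: small glass beaker, 51 mm across, 70 mm high, loose; origin centre of underside
- weight: bystander: brass calibration weight with a knob, 36 mm across, 40 mm high, loose; origin centre of underside

How it is judged (in metres and radians):
On the way, in this order (a step that is already met when the one before it is completed fails the run):
1. the rod has been drawn out of the rack and brought, upright, into the bush's bore (horizontal distance between rod_tip and bore_mouth below 0.003 m and z of rod_tip in the frame of bore_mouth below -0.006 m and angle between depth_rod's own z axis and vertical below 0.15 rad), for 0.1 s.
2. the rod's foot is pressed on the specimen with at least 1.5 N while the cross bar is still clear of the bush (contact force between depth_rod and specimen above 1.5 N and z of bar_under in the frame of bore_mouth above 0.003 m), for 0.1 s.
At the end, for the whole second after the job is handed in: the rod stands upright in the bore with its foot within 1.5 mm of the specimen's top, the cross bar's underside within 1.5 mm of the bush's top face, released and at rest (distance between rod_tip and specimen_c0 below 0.0115 m and horizontal distance between rod_tip and bore_mouth below 0.003 m and z of bar_under in the frame of bore_mouth between -0.0015 and 0.0015 m and angle between depth_rod's own z axis and vertical below 0.06 rad and linear speed of depth_rod below 0.01 m/s); the robot touches nothing.
It fails at once if the specimen is crushed: the rod presses on it with more than 25 N (contact force between depth_rod and specimen above 25 N).
It fails at once if the tin, the beaker or the weight is pushed more than 30 mm (distance of any of sample_tin, beaker, weight from where it was at the start of the episode above 0.03 m).
It also fails if it takes over 56 s, if anything falls off the work surface, if the arm or the gripper's body presses on something with over 40 N, if the wrist force passes 120 N, or if a joint passes its speed limit or range.

## Working session

There is one attempt and no reset: what is moved stays moved. The work goes in short steps, Python scripts to look and compute and a tool call to move; the robot and the scene stay as the last step left them, time stands still between calls to the robot, and variables do not carry over. Pictures are saved under pics/ and viewed, at most 10 in all, crops included, and the job is handed in when it is done.

Besides the shell and the picture viewer there is one more tool, called after "Request:" by a JSON object that holds its "method" and its "body", one argument or row to a line. arm_command: Moves the arm, as the interface text tells. Its arguments: {"type":"object","properties":{"deltas":{"type":"array","items":{"type":"number"}}},"required":["deltas"]}

```bash
ls; mkdir -p pics
cat > h.py <<'E'
import numpy as np, cv2, sys
sys.path.insert(0,'.')
from plant import ctrl, viewer
def cap(n,name=None):
    p=viewer.camera_params(n); im,d=viewer.capture(n)
    if name: cv2.imwrite(f'pics/{name}.png',im[:,:,::-1])
    np.savez(f'pics/{name or n}.npz',im=im,d=d,**{k:np.array(p[k]) for k in('K','k1','R','t')})
    return im,d,p
def slopes(uv,p):
    K=np.array(p['K'],float); uv=np.atleast_2d(np.array(uv,float))
    return cv2.undistortPoints(uv[:,None,:],K,np.array([float(p['k1']),0,0,0]))[:,0]
def ray(uv,p):
    s=slopes(uv,p); R=np.array(p['R']); t=np.array(p['t'])
    return -R.T@t, np.c_[s,np.ones(len(s))]@R
def onplane(uv,p,z):
    o,d=ray(uv,p); return o+d*((z-o[2])/d[:,2])[:,None]
def cloud(d,p):
    v,u=np.nonzero(d>0); o,r=ray(np.c_[u,v],p)
    return o+r*d[v,u][:,None],u,v
E
python3 - <<'E'
from h import *
for n in('top','side','wrist'):
    im,d,p=cap(n,n+'0'); print(n,-np.array(p['R']).T@p['t'],p['K'][0],p['k1'],(d>0).mean())
o=ctrl.get_obs(); print(o,ctrl.tcp_to_tips)
E
cd pics; python3 -c "
import cv2,numpy as np
a=[cv2.imread(f'{n}0.png') for n in('top','side')]
cv2.imwrite('c0.png',cv2.resize(np.hstack(a),(800,300)))"
```

```text
pics
top [0.50456622 0.08433216 1.23801969] [516.45096663   0.         321.33424627] -0.058719564129286764 0.9960286458333333
side [ 0.4867476  -0.81548743  0.527127  ] [484.37815082   0.         318.15120947] -0.014951402726255005 0.99599609375
wrist [ 0.29523134 -0.58335791  0.37279734] [425.15089179   0.         315.85490961] 0.026488306650278667 0.9959928385416666
{'time': 0.15, 'qpos': array([66.69364944, 26.82793777, -0.66722978, 91.8674727 ,  0.34329045,
       61.38589944, -3.22354988]), 'joint_velocities': array([-0.02145011, -0.20799931, -0.07532167, -0.08379395,  0.01049636,
        0.04598241,  0.0111862 ]), 'tau': array([ 9.60267498e-04, -5.32796109e+01,  2.17541662e-02, -2.51556247e+01,
        1.14545945e-02,  5.55212813e-03,  3.11704139e-05]), 'position': array([ 0.23109809, -0.60710017,  0.24152678]), 'ee_rot': array([-1.79920814e+02,  4.47042332e-03,  2.08430454e+01]), 'force': array([ 0.53818203, -0.13078027, -0.01112942]), 'torque': array([-0.01186408,  0.0067951 , -0.01586848]), 'finger_force': 0.0, 'gripper_width': 0.08543047511573765} 0.011
```

View pics/top0.png

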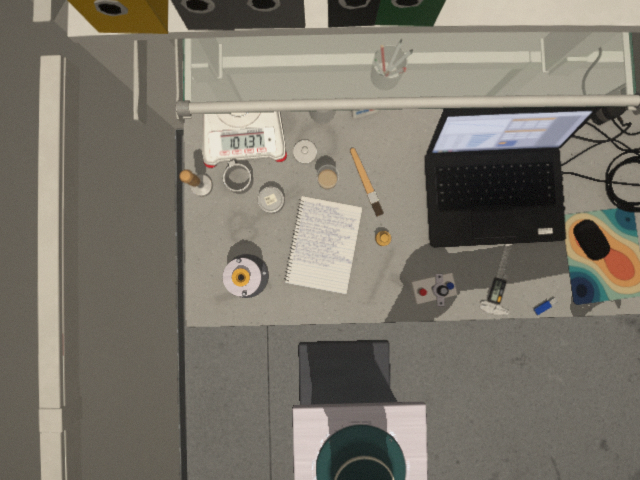

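View pics/side0.png

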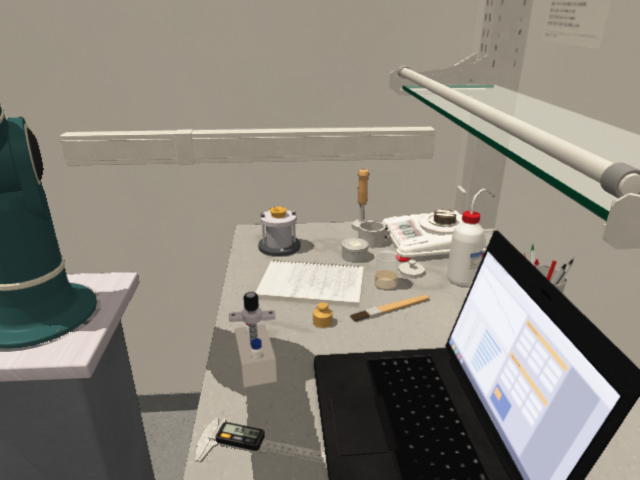

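Top view: mould at (242,277), rack at (435,290) with the rod's black head at about (445,290), weight at (383,238), tin at (270,200), beaker at (327,175). Side view: the bar's wings look aligned with world x, roughly at (231–273, 317), and the shelf is far from the work.

Run:
```python
from h import *
def load(n):
    z=dict(np.load(f'pics/{n}.npz'));return z['im'],z['d'],z
for n in('top0','side0'):
    im,d,p=load(n); P,u,v=cloud(d,p)
    def box(nm,x0,x1,y0,y1,z0,z1):
        m=(P[:,0]>x0)&(P[:,0]<x1)&(P[:,1]>y0)&(P[:,1]<y1)&(P[:,2]>z0)&(P[:,2]<z1)
        Q=P[m]
        if len(Q)>2:
            r=cv2.minAreaRect((Q[:,:2]*1000).astype(np.float32))
            print(n,nm,m.sum(),'med',Q.mean(0).round(4),'z',np.percentile(Q[:,2],[5,50,95]).round(4),'rect',np.round(r[0],1),np.round(r[1],1),round(r[2],1))
    if n=='top0':
        for nm,uv,z in(('mould',(242,277),.1),('rod',(445,290),.135),('rackc',(435,290),.045),('weight',(383,238),.04)): print(nm,onplane([uv],p,z)[0].round(4))
        m0=onplane([(242,277)],p,.1)[0]; r0=onplane([(442,290)],p,.1)[0]
    a=.07
    box('bush',m0[0]-a,m0[0]+a,m0[1]-a,m0[1]+a,.095,.105)
    box('cap',m0[0]-a,m0[0]+a,m0[1]-a,m0[1]+a,.078,.09)
    box('head',r0[0]-a,r0[0]+a,r0[1]-a,r0[1]+a,.118,.15)
    box('bar',r0[0]-a,r0[0]+a,r0[1]-a,r0[1]+a,.09,.112)
    box('rack',r0[0]-a,r0[0]+a,r0[1]-a,r0[1]+a,.035,.05)
```

```text
mould [0.4657 0.2564 0.1   ]
rod [ 0.4286 -0.1815  0.135 ]
rackc [ 0.4231 -0.18    0.045 ]
weight [ 0.5463 -0.0637  0.04  ]
top0 bush 223 med [0.4666 0.2601 0.0998] z [0.0963 0.1    0.1031] rect [468.3 259.4] [38.7 62.9] 71.5
top0 cap 886 med [0.466  0.2591 0.0845] z [0.0808 0.0845 0.0883] rect [465.2 259.3] [85.  85.1] 89.7
top0 head 98 med [ 0.4282 -0.1755  0.1343] z [0.1264 0.1353 0.1387] rect [ 428.4 -177. ] [22.7 20.7] 89.8
top0 bar 221 med [ 0.4282 -0.1742  0.102 ] z [0.0975 0.1018 0.1075] rect [ 428.  -174.5] [26.6 68.4] 85.5
top0 rack 581 med [ 0.428  -0.1707  0.0452] z [0.04   0.0455 0.049 ] rect [ 428.  -178.7] [53.1 96.5] 11.0
side0 bush 91 med [0.4671 0.2571 0.0975] z [0.0955 0.0977 0.0993] rect [467.3 257.3] [41.6 38. ] 89.7
side0 cap 362 med [0.4682 0.2447 0.0826] z [0.0793 0.0823 0.0879] rect [468.1 253.2] [84.  79.6] 4.8
side0 head 214 med [ 0.4291 -0.1843  0.1287] z [0.1189 0.1304 0.1348] rect [ 429.2 -180.5] [23.  20.8] 75.4
side0 bar 493 med [ 0.4285 -0.1848  0.0993] z [0.093  0.0994 0.1044] rect [ 428.4 -182.5] [70.6 27.2] 5.5
side0 rack 1094 med [ 0.4294 -0.19    0.0433] z [0.0383 0.0437 0.0455] rect [ 428.4 -178.3] [ 52.4 101.9] 11.3
```

Request:
{"method": "arm_command", "body": {
  "deltas": [197,367,0,0,0,1.207,100,197,367,0,0,0,1.207,100,197,367,0,0,0,1.207,100,197,367,0,0,0,1.207,100,197,367,0,0,0,1.207,100,197,367,0,0,0,1.207,100,197,367,0,0,0,1.207,100,197,367,0,0,0,1.207,100,197,367,0,0,0,1.207,100,197,367,0,0,0,1.207,100]
}}

```text
time: 1.15
position: [0.4294, -0.2378, 0.2424]
ee_rot: [180.0, -0.0, 90.3]
force: [-0.0, -0.9, 0.2]
gripper_width: 0.0855
finger_force: 0.0
```

Run:
```python
from h import *
im,d,p=cap('wrist','w1'); o=ctrl.get_obs(); print(o['time'],o['position'],o['ee_rot'],-np.array(p['R']).T@p['t'])
P,u,v=cloud(d,p)
for nm,z0,z1 in(('head',.125,.145),('bar',.094,.112),('rack',.04,.05)):
    m=(abs(P[:,0]-.428)<.07)&(abs(P[:,1]+.177)<.07)&(P[:,2]>z0)&(P[:,2]<z1); Q=P[m]
    r=cv2.minAreaRect((Q[:,:2]*1000).astype(np.float32)); print(nm,m.sum(),Q.mean(0).round(4),np.percentile(Q[:,2],[5,50,95]).round(4),r)
    if nm=='bar':
        w=Q[abs(Q[:,0]-.4286)>.018]; print(len(w),w.mean(0),'ang',np.degrees(np.polyfit(w[:,0],w[:,1],1)[0]), w[:,0].min(),w[:,0].max())
```

```text
1.2 [ 0.42834364 -0.24017027  0.24221184] [-1.79980824e+02  1.73373736e-02  9.00483624e+01] [ 0.42956541 -0.17023455  0.37379761]
head 1294 [ 0.4279 -0.178   0.1345] [0.1321 0.1347 0.1361] ((427.86822509765625, -178.2770233154297), (22.25568199157715, 22.410127639770508), 54.03689956665039)
bar 2488 [ 0.4281 -0.1775  0.1015] [0.0991 0.1007 0.1049] ((427.8255920410156, -178.1227569580078), (71.39379119873047, 31.376239776611328), 15.462540626525879)
1438 [ 0.42723132 -0.17807456  0.10016864] ang 1.4972273633221855 0.3922791299325107 0.4633094224344186
rack 5448 [ 0.4274 -0.1741  0.0448] [0.0435 0.0448 0.046 ] ((427.91876220703125, -177.91432189941406), (51.9989013671875, 96.3806381225586), 11.28869342803955)
```

View pics/w1.png

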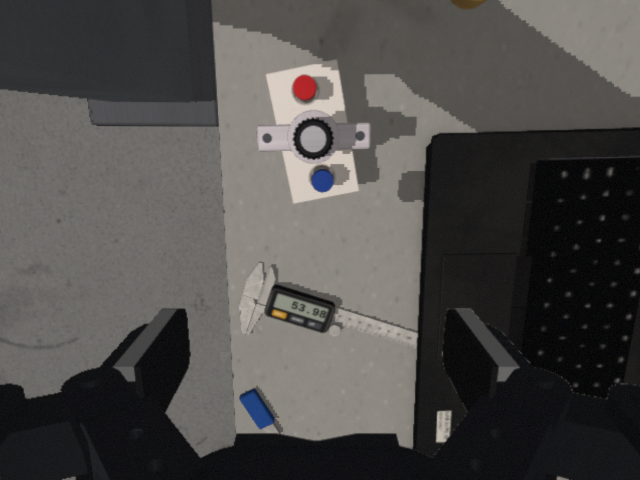

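The rod head sits at pixel (313,138), i.e. (0.428, −0.178) with its top at 0.135. The wings lie along world x, and the bar is near its highest place.

Request:
{"method": "arm_command", "body": {
  "deltas": [0,62,-20,0,0,0.02,100,0,62,-60,0,0,0.02,80,0,62,-100,0,0,0.02,60,0,62,-122,0,0,0.02,50,0,62,-122,0,0,0.02,45,0,62,-122,0,0,0.02,45]
}}

```text
time: 1.8
position: [0.428, -0.18, 0.1204]
ee_rot: [-180.0, 0.0, 91.0]
force: [0.9, 0.9, 0.6]
gripper_width: 0.0384
finger_force: 0.0
```

Run:
```python
from h import *
im,d,p=cap('side','s1'); cap('wrist','w2'); o=ctrl.get_obs(); print(o['time'],o['position'],o['ee_rot'],o['gripper_width'],o['force'])
cv2.imwrite('pics/s1c.png',cv2.resize(im[200:400,150:400,::-1],(750,600)))
```

```text
1.9 [ 0.42901065 -0.17982313  0.12156394] [1.79879413e+02 8.24332240e-02 9.10267953e+01] 0.03864704464788835 [-0.03486383  0.40869792  1.10475775]
```

View pics/s1c.png

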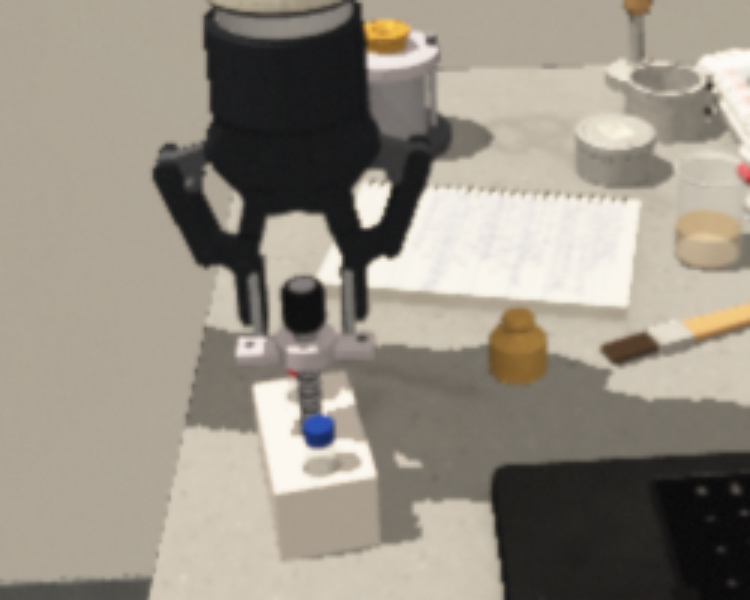

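The fingers straddle the black head (crop ~(303,305)), with the tips just above the bar. Closing.

Request:
{"method": "arm_command", "body": {
  "deltas": [0,1,0,0,0,0,20,0,1,0,0,0,0,0,0,1,0,0,0,0,0,0,1,0,0,0,0,0,0,1,0,0,0,0,0,0,1,0,0,0,0,0]
}}

```text
time: 2.5
position: [0.429, -0.1781, 0.1218]
ee_rot: [179.9, 0.1, 91.1]
force: [-0.2, 0.3, 6.0]
gripper_width: 0.0203
finger_force: 58.4
```

Request:
{"method": "arm_command", "body": {
  "deltas": [0,0,10,0,0,0,0,0,0,30,0,0,0,0,0,0,60,0,0,0,0,0,0,100,0,0,0,0,0,0,140,0,0,0,0,0,0,140,0,0,0,0,0,0,140,0,0,0,0]
}}

```text
time: 3.2
position: [0.4283, -0.1776, 0.2615]
ee_rot: [179.9, 0.1, 91.1]
force: [-0.4, -0.2, -2.4]
gripper_width: 0.0203
finger_force: 59.4
```

Run:
```python
from h import *
im,d,p=cap('side','s2'); im2,d2,p2=cap('wrist','w3'); o=ctrl.get_obs(); print(o['time'],o['position'],o['ee_rot'],o['gripper_width'],o['force'])
cv2.imwrite('pics/s2c.png',np.hstack([cv2.resize(im[140:390,150:350,::-1],(400,500)),cv2.resize(im2[:,:,::-1],(400,500))]))
```

```text
3.3 [ 0.42726646 -0.17720241  0.25950757] [-1.79899435e+02 -3.50706178e-02  9.11396608e+01] 0.0202712788634112 [ 0.51006111 -1.04142997 -1.83043306]
```

View pics/s2c.png

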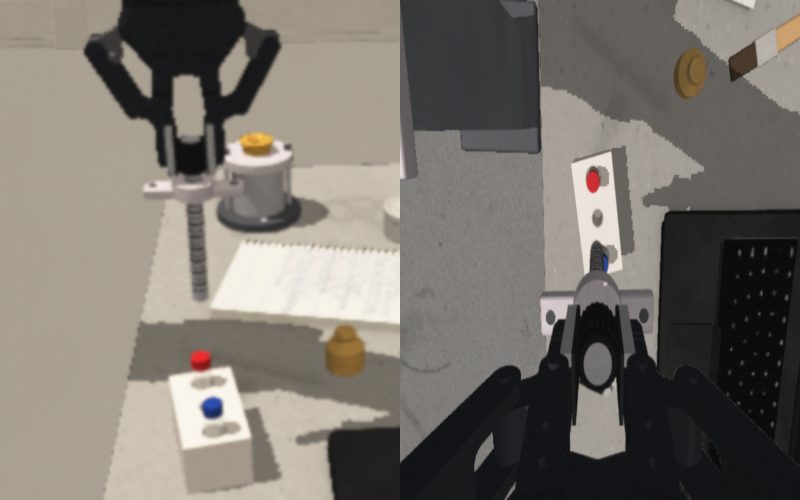

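Rod is clear of the rack and firmly held. Moving beside the mould so the wrist camera sits above the bush.

Request:
{"method": "arm_command", "body": {
  "deltas": [5,40,0,0,0,0,0,10,90,0,0,0,0,0,15,140,0,0,0,0,0,20,190,0,0,0,0,0,25,240,0,0,0,0,0,30,290,0,0,0,0,0,35,330,0,0,0,0,0,39,355,0,0,0,0,0,39,365,0,0,0,0,0,39,365,0,0,0,0,0]
}}

```text
time: 4.3
position: [0.4662, 0.1884, 0.259]
ee_rot: [-179.8, -0.0, 91.3]
force: [0.6, -0.2, -2.0]
gripper_width: 0.02
finger_force: 59.3
```

Run:
```python
from h import *
for n in('wrist','side','top'):
    o=ctrl.get_obs(); im,d,p=cap(n,n+'4'); T=o['position']; print(n,o['time'],T.round(4),o['ee_rot'].round(2),(T+R if 0 else '') )
    P,u,v=cloud(d,p); 
    # bush
    b=(abs(P[:,0]-.467)<.03)&(abs(P[:,1]-.258)<.03)&(abs(P[:,2]-.1)<.004)
    Q=P[b]
    if len(Q)>20: print(' bush',len(Q),cv2.minEnclosingCircle((Q[:,:2]*1000).astype(np.float32)),np.median(Q[:,2]))
    hsv=cv2.cvtColor(im,cv2.COLOR_RGB2HSV)
    # rod
    for z0,z1 in((.146,.165),(.165,.185),(.185,.205),(.205,.22)):
        r=(abs(P[:,0]-T[0])<.012)&(abs(P[:,1]-T[1])<.025)&(P[:,2]>z0)&(P[:,2]<z1)
        Q=P[r]; 
        if len(Q)>5: print(' rod',z0,len(Q),((Q[:,:2].min(0)+Q[:,:2].max(0))/2).round(4),Q.min(0).round(4),Q.max(0).round(4),Q.mean(0).round(4))
```

```text
wrist 4.3 [0.4662 0.1884 0.259 ] [-179.83   -0.     91.3 ] 
 bush 2573 ((466.3205261230469, 260.1159362792969), 19.911035537719727) 0.09963097404802107
 rod 0.146 169 [0.4653 0.1918] [0.4595 0.1889 0.1464] [0.4712 0.1948 0.165 ] [0.4651 0.1934 0.156 ]
 rod 0.165 227 [0.4654 0.1919] [0.4594 0.189  0.1652] [0.4714 0.1949 0.185 ] [0.4653 0.1933 0.1754]
 rod 0.185 156 [0.4655 0.1924] [0.46   0.1897 0.1851] [0.471  0.195  0.1994] [0.4655 0.1937 0.1912]
side 4.35 [0.4665 0.1868 0.2591] [-1.7985e+02  6.0000e-02  9.1180e+01] 
 bush 84 ((467.3564147949219, 257.1555480957031), 21.148176193237305) 0.09795918995431799
 rod 0.146 48 [0.4664 0.1821] [0.4606 0.176  0.1465] [0.4722 0.1882 0.1649] [0.4664 0.1818 0.1559]
 rod 0.165 52 [0.4671 0.1823] [0.4613 0.1769 0.1652] [0.4729 0.1876 0.1847] [0.4673 0.1822 0.1749]
 rod 0.185 48 [0.4676 0.1834] [0.4622 0.1783 0.1855] [0.4731 0.1885 0.2044] [0.4672 0.1819 0.1944]
 rod 0.205 34 [0.4674 0.1835] [0.4629 0.1786 0.2052] [0.4719 0.1885 0.22  ] [0.4675 0.182  0.2122]
top 4.4 [0.4669 0.1859 0.2593] [-1.7988e+02  9.0000e-02  9.1080e+01]
```

View pics/wrist4.png

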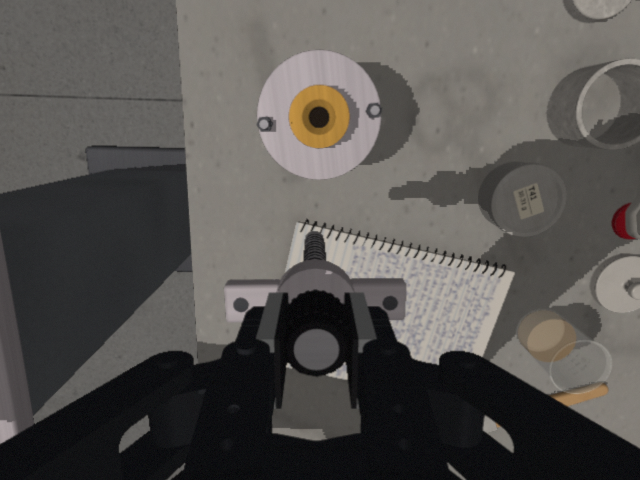

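Bush at pixel (319,117), foot at (315,237). The rod hangs vertical and must go about (+1, +72) mm. Moving over the bush, 7 mm above, then looking again.

Request:
{"method": "arm_command", "body": {
  "deltas": [0,30,0,0,0,0,0,1,65,0,0,0,0,0,1,72,0,0,0,0,0,1,72,-15,0,0,0,0,1,72,-33,0,0,0,0,1,72,-33,0,0,0,0,1,72,-33,0,0,0,0]
}}

```text
time: 5.15
position: [0.4684, 0.2576, 0.2266]
ee_rot: [-179.9, 0.1, 91.0]
force: [0.3, -0.1, -1.9]
gripper_width: 0.02
finger_force: 59.2
```

Run:
```python
from h import *
for n in('wrist','side'):
    o=ctrl.get_obs(); im,d,p=cap(n,n+'5'); T=o['position']; print(n,o['time'],T.round(4),o['ee_rot'].round(2))
    P,u,v=cloud(d,p)
    b=(abs(P[:,0]-.467)<.03)&(abs(P[:,1]-.258)<.03)&(abs(P[:,2]-.1)<.003); Q=P[b]
    if len(Q)>20: print(' bush',len(Q),Q.min(0).round(4),Q.max(0).round(4))
    b=(abs(P[:,0]-.467)<.05)&(abs(P[:,1]-.258)<.05)&(abs(P[:,2]-.084)<.003); Q=P[b]
    if len(Q)>20: print(' cap',len(Q),Q.min(0).round(4),Q.max(0).round(4))
    for z0,z1 in((.106,.125),(.125,.145),(.145,.165),(.165,.185)):
        r=(abs(P[:,0]-T[0])<.012)&(abs(P[:,1]-T[1])<.025)&(P[:,2]>z0)&(P[:,2]<z1); Q=P[r]
        if len(Q)>5: print(' rod',z0,len(Q),Q.min(0).round(4),Q.max(0).round(4))
a=cv2.imread('pics/wrist5.png')[180:420,180:460]; b=cv2.imread('pics/side5.png')[130:270,220:340]
cv2.imwrite('pics/c5.png',np.hstack([cv2.resize(a,(400,500)),cv2.resize(b,(400,500))]))
```

```text
wrist 5.15 [0.4684 0.2576 0.2266] [-1.7993e+02  8.0000e-02  9.1020e+01]
 bush 2130 [0.4468 0.2417 0.097 ] [0.4858 0.2805 0.1021]
 cap 8070 [0.4234 0.2239 0.0811] [0.5089 0.3034 0.0869]
 rod 0.106 113 [0.4616 0.258  0.1102] [0.4735 0.2639 0.125 ]
 rod 0.125 199 [0.4618 0.258  0.1252] [0.4737 0.2641 0.145 ]
 rod 0.145 245 [0.462  0.2588 0.145 ] [0.4735 0.2641 0.165 ]
 rod 0.165 13 [0.465  0.2632 0.1653] [0.4707 0.2641 0.1664]
side 5.2 [0.4687 0.2583 0.2273] [1.800e+02 3.000e-02 9.104e+01]
 bush 62 [0.4485 0.2389 0.097 ] [0.4863 0.2772 0.1002]
 cap 262 [0.4267 0.2146 0.081 ] [0.5098 0.2941 0.0869]
 rod 0.106 34 [0.4632 0.2484 0.1088] [0.4751 0.2609 0.1248]
 rod 0.125 39 [0.4637 0.2493 0.1258] [0.4736 0.2571 0.1447]
 rod 0.145 40 [0.4645 0.2477 0.1451] [0.4743 0.2584 0.1649]
 rod 0.165 41 [0.4652 0.249  0.1652] [0.475  0.2581 0.1848]
```

View pics/c5.png

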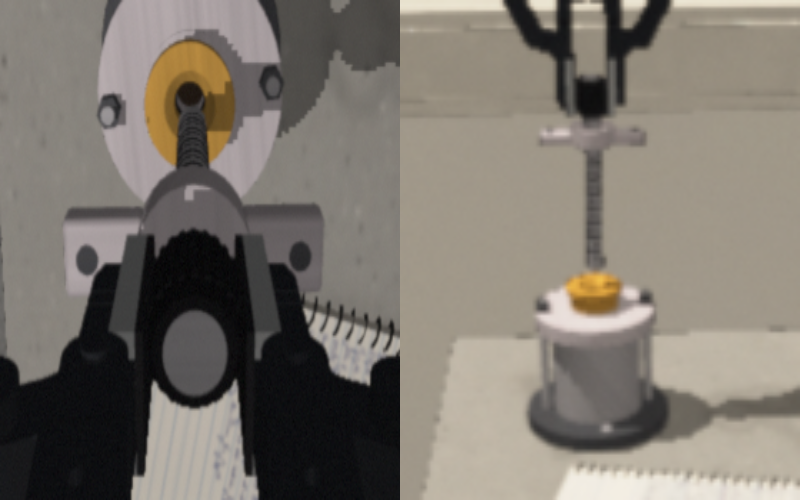

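Wrist view: the foot is just short of the bore in y and slightly to +x, so the correction is (−1.4, +2.5) mm. Entering the bush.

Request:
{"method": "arm_command", "body": {
  "deltas": [-1.4,2.5,0,0,0,0,0,-1.4,2.5,-3,0,0,0,0,-1.4,2.5,-6,0,0,0,0,-1.4,2.5,-9,0,0,0,0,-1.4,2.5,-12,0,0,0,0,-1.4,2.5,-14,0,0,0,0,-1.4,2.5,-16,0,0,0,0,-1.4,2.5,-16,0,0,0,0]
}}

```text
time: 6.05
position: [0.4669, 0.2618, 0.211]
ee_rot: [-180.0, 0.0, 91.1]
force: [0.5, -0.1, -0.9]
gripper_width: 0.02
finger_force: 59.2
```

Run:
```python
from h import *
o=ctrl.get_obs(); print(o['time'],o['position'],o['ee_rot'],o['force'],o['torque'])
```

```text
6.05 [0.46685068 0.26183033 0.2110349 ] [-1.79985961e+02  2.31570426e-02  9.11427306e+01] [ 0.52796646 -0.13766379 -0.94675472] [-0.0728413  -0.00436751 -0.01114266]
```

Request:
{"method": "arm_command", "body": {
  "deltas": [0,0,-2,0,0,0,0,0,0,-4,0,0,0,0,0,0,-6,0,0,0,0,0,0,-6,0,0,0,0]
}}

```text
time: 6.45
position: [0.4669, 0.2618, 0.205]
ee_rot: [-180.0, 0.0, 91.1]
force: [0.3, -0.1, -2.4]
gripper_width: 0.0203
finger_force: 59.2
```

Request:
{"method": "arm_command", "body": {
  "deltas": [0,0,-2,0,0,0,0,0,0,-4,0,0,0,0,0,0,-6,0,0,0,0,0,0,-8,0,0,0,0,0,0,-10,0,0,0,0]
}}

```text
time: 6.95
position: [0.467, 0.2621, 0.1953]
ee_rot: [180.0, -0.0, 91.1]
force: [-0.8, -1.8, 3.9]
gripper_width: 0.0196
finger_force: 59.7
```

Through the wiper (about 6 N drag), hardly any side load. Going on down.

Request:
{"method": "arm_command", "body": {
  "deltas": [0,-0.3,-4,0,0,0,0,0,-0.3,-8,0,0,0,0,0,-0.3,-12,0,0,0,0,0,-0.3,-16,0,0,0,0,0,-0.3,-20,0,0,0,0,0,-0.3,-24,0,0,0,0,0,-0.3,-28,0,0,0,0,0,-0.3,-28,0,0,0,0]
}}

```text
time: 7.75
position: [0.4665, 0.2611, 0.1659]
ee_rot: [-179.9, 0.0, 91.1]
force: [1.9, -1.3, -6.4]
gripper_width: 0.0201
finger_force: 58.8
```

Run:
```python
from h import *
o=ctrl.get_obs(); print(o['time'],o['position'],o['ee_rot'],o['force'],o['torque'],o['gripper_width'])
```

```text
7.75 [0.46648229 0.26108734 0.16591432] [-1.79923891e+02  3.98993913e-02  9.11420129e+01] [ 1.91698388 -1.32478857 -6.38136933] [-0.22683334 -0.50050422 -0.01945693] 0.020099575672066612
```

Request:
{"method": "arm_command", "body": {
  "deltas": [0,0,-1,0,0,0,0,0,0,-2,0,0,0,0,0,0,-3,0,0,0,0,0,0,-4,0,0,0,0,0,0,-5,0,0,0,0,0,0,-6,0,0,0,0,0,0,-7,0,0,0,0,0,0,-8,0,0,0,0]
}}

```text
time: 8.55
position: [0.4668, 0.2617, 0.1592]
ee_rot: [-180.0, 0.0, 91.1]
force: [-0.7, -2.1, 2.0]
gripper_width: 0.0205
finger_force: 59.8
```

Request:
{"method": "arm_command", "body": {
  "deltas": [0,0,-0.4,0,0,0,0,0,0,-0.8,0,0,0,0,0,0,-1.2,0,0,0,0,0,0,-1.6,0,0,0,0]
}}

```text
time: 8.95
position: [0.4668, 0.2617, 0.1576]
ee_rot: [-180.0, 0.0, 91.1]
force: [-0.5, -2.1, 2.1]
gripper_width: 0.0199
finger_force: 59.7
```

Request:
{"method": "arm_command", "body": {
  "deltas": [0,0,-0.4,0,0,0,0,0,0,-0.8,0,0,0,0,0,0,-1.2,0,0,0,0]
}}

```text
time: 9.25
position: [0.4668, 0.2617, 0.1564]
ee_rot: [-180.0, 0.0, 91.1]
force: [-1.3, -2.1, 1.8]
gripper_width: 0.0207
finger_force: 59.7
```

Request:
{"method": "arm_command", "body": {
  "deltas": [0,0,-0.4,0,0,0,0,0,0,-0.8,0,0,0,0,0,0,-1.2,0,0,0,0]
}}

```text
time: 9.55
position: [0.4668, 0.2617, 0.1552]
ee_rot: [-180.0, 0.0, 91.1]
force: [-2.3, -2.3, 2.0]
gripper_width: 0.0198
finger_force: 59.8
```

Request:
{"method": "arm_command", "body": {
  "deltas": [0,0,-0.4,0,0,0,0,0,0,-0.8,0,0,0,0,0,0,-1.2,0,0,0,0]
}}

```text
time: 9.85
position: [0.4668, 0.2617, 0.154]
ee_rot: [-180.0, 0.0, 91.1]
force: [-1.4, -2.4, 1.7]
gripper_width: 0.0198
finger_force: 59.7
```

Request:
{"method": "arm_command", "body": {
  "deltas": [0,0,-0.4,0,0,0,0,0,0,-0.8,0,0,0,0,0,0,-1.2,0,0,0,0]
}}

```text
time: 10.15
position: [0.4668, 0.2617, 0.1528]
ee_rot: [-180.0, 0.0, 91.1]
force: [-1.7, -2.6, 3.3]
gripper_width: 0.0203
finger_force: 59.8
```

Request:
{"method": "arm_command", "body": {
  "deltas": [0,0,-0.3,0,0,0,0,0,0,-0.6,0,0,0,0]
}}

```text
time: 10.35
position: [0.4668, 0.2617, 0.1523]
ee_rot: [-180.0, 0.0, 91.1]
force: [-1.2, -2.3, 1.9]
gripper_width: 0.02
finger_force: 59.8
```

Just noise; continuing.

Request:
{"method": "arm_command", "body": {
  "deltas": [0,0,-0.4,0,0,0,0,0,0,-0.8,0,0,0,0,0,0,-1.2,0,0,0,0]
}}

```text
time: 10.65
position: [0.4669, 0.2617, 0.151]
ee_rot: [180.0, 0.0, 91.1]
force: [-2.1, -3.2, 1.9]
gripper_width: 0.0198
finger_force: 59.8
```

Request:
{"method": "arm_command", "body": {
  "deltas": [0,0,-0.4,0,0,0,0,0,0,-0.8,0,0,0,0,0,0,-1.2,0,0,0,0]
}}

```text
time: 10.95
position: [0.4668, 0.2617, 0.1499]
ee_rot: [-180.0, 0.0, 91.1]
force: [-1.5, -2.4, 2.6]
gripper_width: 0.0203
finger_force: 59.8
```

Request:
{"method": "arm_command", "body": {
  "deltas": [0,-0.3,-0.4,0,0,0,0,0,-0.3,-0.8,0,0,0,0,0,-0.3,-1.2,0,0,0,0]
}}

```text
time: 11.25
position: [0.4668, 0.2615, 0.1487]
ee_rot: [180.0, -0.0, 91.1]
force: [-1.0, -2.5, 3.9]
gripper_width: 0.02
finger_force: 59.8
```

Request:
{"method": "arm_command", "body": {
  "deltas": [0,0,-0.3,0,0,0,0,0,0,-0.6,0,0,0,0]
}}

```text
time: 11.45
position: [0.4669, 0.2616, 0.1485]
ee_rot: [180.0, -0.0, 91.1]
force: [-2.2, -2.3, 7.6]
gripper_width: 0.0201
finger_force: 60.4
```

Force is rising and the TCP lags: contact. A little more, then a check.

Request:
{"method": "arm_command", "body": {
  "deltas": [0,0,-0.2,0,0,0,0,0,0,-0.3,0,0,0,0,0,0,-0.3,0,0,0,0]
}}

```text
time: 11.75
position: [0.467, 0.2616, 0.1485]
ee_rot: [180.0, 0.0, 91.1]
force: [-3.2, -3.3, 8.3]
gripper_width: 0.02
finger_force: 60.4
```

The foot is bottomed: TCP stopped, about 6 N on the specimen, foot about 68 mm below the face. Releasing by opening to about 42 mm.

Request:
{"method": "arm_command", "body": {
  "deltas": [0,0,0,0,0,0,10,0,0,0,0,0,0,30,0,0,0,0,0,0,50,0,0,0,0,0,0,50,0,0,0,0,0,0,50]
}}

```text
time: 12.25
position: [0.4669, 0.2618, 0.1477]
ee_rot: [180.0, -0.0, 91.2]
force: [0.3, 0.3, -1.4]
gripper_width: 0.0425
finger_force: 0.0
```

Run:
```python
from h import *
for n in('side','wrist'):
    o=ctrl.get_obs(); im,d,p=cap(n,n+'6'); print(o['time'],o['position'],o['force'],o['gripper_width'])
    P,u,v=cloud(d,p)
    for nm,w in(('mid',lambda Q:(abs(Q[:,0]-.467)<.012)&(Q[:,1]<.262)),('wL',lambda Q:(Q[:,0]<.449)&(abs(Q[:,1]-.26)<.012)),('wR',lambda Q:(Q[:,0]>.485)&(abs(Q[:,1]-.26)<.012))):
        m=(abs(P[:,0]-.467)<.037)&(abs(P[:,1]-.26)<.03)&(P[:,2]>.105)&(P[:,2]<.175); Q=P[m]; Q=Q[w(Q)]
        if len(Q): print(n,nm,len(Q),np.percentile(Q[:,2],[1,20,50,80,99]).round(4),Q.mean(0).round(4))
a=cv2.imread('pics/wrist6.png'); b=cv2.imread('pics/side6.png')[130:270,220:340]
cv2.imwrite('pics/c6.png',np.hstack([cv2.resize(a,(400,500)),cv2.resize(b,(400,500))]))
```

```text
12.25 [0.46693806 0.26176501 0.14771443] [ 0.27662359  0.30035801 -1.42569234] 0.04253419125205195
side mid 197 [0.1065 0.1237 0.1382 0.1532 0.1614] [0.4676 0.2516 0.1375]
side wL 114 [0.1204 0.1254 0.1509 0.1672 0.1743] [0.4407 0.2537 0.1484]
side wR 123 [0.1182 0.1242 0.1515 0.1661 0.1742] [0.4953 0.2542 0.1479]
12.3 [0.46689944 0.26164164 0.14770767] [ 0.46537752 -0.28755982  0.49882351] 0.04285558949762834
wrist mid 1591 [0.1309 0.1608 0.1615 0.162  0.1629] [0.4669 0.2578 0.1608]
wrist wL 3306 [0.1214 0.127  0.1526 0.1661 0.1748] [0.4424 0.2647 0.1489]
wrist wR 2881 [0.1209 0.1264 0.15   0.1648 0.1747] [0.4919 0.2644 0.1467]
```

View pics/c6.png

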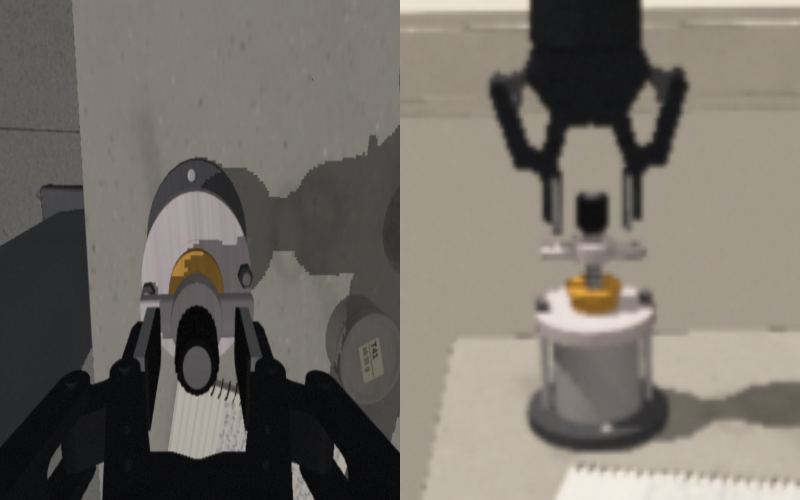

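Rod stands released (head top about 0.1615). The fingers straddle it above the wings at crop (545–640, 245). Lowering to push the bar.

Request:
{"method": "arm_command", "body": {
  "deltas": [0,0,0,0,0,0,46,0,0,-3,0,0,0,46,0,0,-6,0,0,0,46,0,0,-9,0,0,0,46,0,0,-12,0,0,0,46,0,0,-15,0,0,0,46,0,0,-18,0,0,0,46]
}}

```text
time: 13.05
position: [0.4667, 0.2614, 0.1296]
ee_rot: [-180.0, 0.0, 91.1]
force: [-1.2, -0.6, 2.8]
gripper_width: 0.039
finger_force: 1.0
```

Request:
{"method": "arm_command", "body": {
  "deltas": [0,0,-2,0,0,0,46,0,0,-4,0,0,0,46,0,0,-6,0,0,0,46,0,0,-8,0,0,0,46]
}}

```text
time: 13.45
position: [0.4667, 0.2613, 0.1216]
ee_rot: [-180.0, 0.0, 91.1]
force: [-0.7, -0.6, 1.4]
gripper_width: 0.0392
finger_force: 1.0
```

Request:
{"method": "arm_command", "body": {
  "deltas": [0,0,-1,0,0,0,46,0,0,-2,0,0,0,46]
}}

```text
time: 13.65
position: [0.4668, 0.2614, 0.1197]
ee_rot: [-180.0, 0.0, 91.1]
force: [-0.7, -0.5, 1.7]
gripper_width: 0.0389
finger_force: 1.0
```

Request:
{"method": "arm_command", "body": {
  "deltas": [0,0,-0.7,0,0,0,46,0,0,-1.4,0,0,0,46,0,0,-2.1,0,0,0,46]
}}

```text
time: 13.95
position: [0.4668, 0.2614, 0.1177]
ee_rot: [-180.0, 0.0, 91.1]
force: [-1.8, -1.4, 6.3]
gripper_width: 0.0393
finger_force: 3.3
```

Request:
{"method": "arm_command", "body": {
  "deltas": [0,0,-0.5,0,0,0,46,0,0,-1,0,0,0,46]
}}

```text
time: 14.15
position: [0.4668, 0.2614, 0.1176]
ee_rot: [180.0, 0.1, 91.1]
force: [-5.6, -3.5, 15.1]
gripper_width: 0.0394
finger_force: 7.4
```

Hard stop: bar on the bush. Retreating straight up.

Request:
{"method": "arm_command", "body": {
  "deltas": [0,0,1,0,0,0,46,0,0,4,0,0,0,48,0,0,15,0,0,0,60,0,0,40,0,0,0,80,0,0,80,0,0,0,100,0,-40,120,0,0,0,100,0,-70,140,0,0,0,100,0,-70,140,0,0,0,100,0,-70,140,0,0,0,100]
}}

```text
time: 15.05
position: [0.4675, 0.1908, 0.2577]
ee_rot: [179.9, -0.0, 91.0]
force: [0.8, -0.7, -0.4]
gripper_width: 0.0855
finger_force: 0.0
```

Run:
```python
from h import *
for n in('side','wrist'):
    o=ctrl.get_obs(); im,d,p=cap(n,n+'7'); print(o['time'],o['position'],o['force'])
    P,u,v=cloud(d,p)
    m=(abs(P[:,0]-.467)<.04)&(abs(P[:,1]-.26)<.04)&(P[:,2]>.07)&(P[:,2]<.18); Q=P[m]
    for nm,s in(('head',Q[:,2]>.154),('bar',(Q[:,2]>.103)&(Q[:,2]<.118)),('wL',(Q[:,2]>.103)&(Q[:,2]<.118)&(Q[:,0]<.447)),('wR',(Q[:,2]>.103)&(Q[:,2]<.118)&(Q[:,0]>.487)),('bush',(Q[:,2]>.096)&(Q[:,2]<.103))):
        q=Q[s]
        if len(q): print(n,nm,len(q),q.mean(0).round(4),np.percentile(q[:,2],[2,20,50,80,98]).round(4))
a=cv2.imread('pics/wrist7.png')[40:280,200:440]; b=cv2.imread('pics/side7.png')[170:270,230:330]
cv2.imwrite('pics/c7.png',np.hstack([cv2.resize(a,(400,400)),cv2.resize(b,(400,400))]))
```

```text
15.05 [0.46745235 0.19079851 0.25772879] [ 0.79021057 -0.71886772 -0.38336076]
side head 45 [0.4677 0.2544 0.1581] [0.1544 0.1558 0.1584 0.16   0.1612]
side bar 147 [0.4676 0.2544 0.1079] [0.1035 0.1054 0.1071 0.1105 0.1158]
side wL 24 [0.4397 0.2561 0.1057] [0.1036 0.105  0.1058 0.1065 0.1074]
side wR 23 [0.495  0.2578 0.1057] [0.1033 0.1047 0.1058 0.1067 0.1074]
side bush 81 [0.467  0.2486 0.0997] [0.0963 0.098  0.0995 0.1018 0.1029]
15.1 [0.46678596 0.19166858 0.25695524] [ 0.48780913  0.30680093 -1.27981306]
wrist head 1479 [0.4664 0.2607 0.1613] [0.1583 0.1605 0.1615 0.1622 0.1631]
wrist bar 2251 [0.4665 0.2606 0.1089] [0.1063 0.1074 0.1082 0.1113 0.1126]
wrist wL 640 [0.439  0.26   0.1078] [0.1063 0.1072 0.1079 0.1084 0.1092]
wrist wR 614 [0.4944 0.2615 0.1078] [0.1061 0.1072 0.1078 0.1085 0.1093]
wrist bush 650 [0.4663 0.2594 0.0998] [0.0985 0.0992 0.0998 0.1004 0.1013]
```

View pics/c7.png

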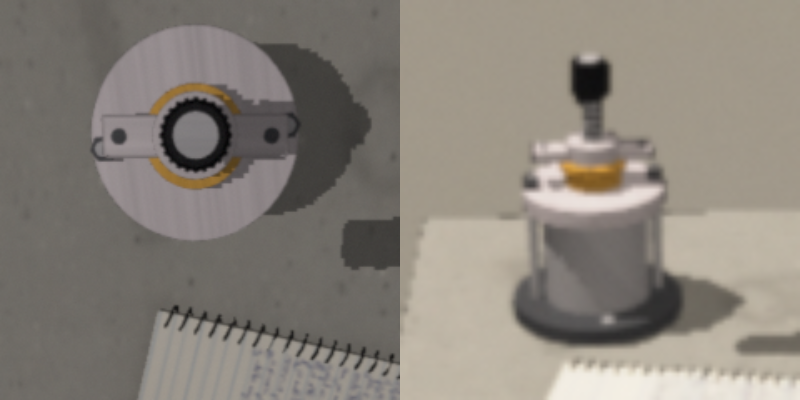

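The bar sits level and flush (wing tops at 108 mm, middle 112 mm over the 100 mm face). The rod top is unchanged at 161.5 mm, and the rod is upright.

```bash
python3 -c "
from h import *
print(ctrl.close_job())"
```

```text
the job is handed in; nothing more can be done
None
```

The job is handed in: the rod stands upright and released in the bush with its foot on the specimen, about 68.5 mm below the bush face, pressed with roughly 6 N, and the cross bar sits flush on the bush; no verdict came back.

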